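# Fit the roll spindle in the bench label applicator

### The arm

A 7-joint arm with a two-finger parallel gripper is mounted at the origin on a cart in front of the work surface, level with it; the furniture and walls round the work are solid. World frame = base frame: x ahead of the robot, y to its left, z up, the work surface at z = 0. Lengths are in m, angles in rad, forces in N, time in s.
With the tool pointing down it reaches from about 0.4 to 0.85 m from the base axis. Payload 4.5 kg.
Tool frame: the origin (TCP) lies at the very end of the fingers, on their centre line; the grasp point (between the pads) lies 19 mm behind it; z points along the fingers, x is the direction in which the jaws open and shut, and the axes are right-handed (so a half turn about z gives the same grasp; the last joint's range is limited). The gripper opens to 88 mm and grips with 3 to 60 N. Pads are 18 mm wide; open, the fingers measure 123 mm over their backs; the gripper's body (75 mm by 187 mm) begins 45 mm behind the grasp point.
Start: joints at [1.271, 0.689, -0.195, 1.565, 0.157, 0.902, -0.215], TCP at [0.205, -0.591, 0.239] pointing down, gripper open.
Joint ranges: [-3.01, 3.01], [-0.46, 2.08], [-1.47, 1.51], [0.13, 2.56], [-1, 4.14], [0.04, 2.09], [-2.66, 2.66]. Speed limits (rad/s): [2.57, 2.57, 3.14, 3.14, 3.14, 3.14, 3.14].

### API

Orientations are given as a unit quaternion [x, y, z, w].
In Python, from plant import * gives the robot as it stands.
- The arm moves only by the tool apply_moves, never from a script. Its argument "series" is a list of rows, each an object of numbers: "x", "y", "z": the shift along the tool's x, y, z in units of 80 cm (1.0 is 80 cm); "wx", "wy", "wz": the turn, a rotation vector about the tool's x, y, z in units of pi rad (1.0 is pi rad); "fingers": the opening, from -1 (shut) to 1 (fully open), so that 0 is half open. In form: [{"x": .., "y": .., "z": .., "wx": .., "wy": .., "wz": .., "fingers": ..}, ...]. A call has 1 to 8 rows; each row shifts and turns the pose as measured when the row begins, along the tool's axes as they then stand; what a row does not reach is not made up. A row lasts 1/8 s, in which the tool goes at most 62.5 mm and 10.7 degrees, less where a joint would pass 70% of its speed; a pose out of reach is approached as far as the arm can. A call with a number of a shift or a turn outside -1 to 1 is refused whole. A call with a gripper value outside its range is refused whole. The fingers move at their own pace and stop on an object; "force" is the grip in N (left out, the last holds). Time passes only in rows, so rows that do not move let the fingers close. It gives the time, the measured TCP pose, the force and the opening at its end, in the units of the state.
- get_state(): the state, without advancing time (a new reading comes with each control period).
- snapshot(name): name is "scene" or "top"; returns (picture, depth): 384x512x3 uint8, red, green, blue; 384x512 float32, m along the optical axis (not along the pixel's ray), 0 where there is no reading.
- camera_model(name): a dict with "camera_matrix" (3x3 intrinsics, pixels), "world_from_camera" (4x4, takes a point from camera to world coordinates). Camera axes: x right, y up, looking along -z (the intrinsics and any distortion apply to the point x, -y, -z); pixel columns grow to the right and rows downward; lengths in m; the calibration is good to about 2 mm. A picture is of the moment at which its call begins. camera_model takes no time and is no camera call.
- finish_job(): hands the job in, once; it reports no verdict.
The state is a dict: "clock": time; "q": joint angles; "qd": joint speeds; "joint_torque": joint torques, N m; "tool_pos": TCP position; "eef_rot": TCP orientation; "contact_force": force on the tool from outside, world axes, zero at the start; "moment": the same for the moment, N m; "opening": opening from 0.0 (shut) to 1.0 (fully open).
Only numpy, scipy, OpenCV 4.12 (cv2) and the standard library are available. Lean on these libraries where they do the work, as an engineer would, in place of code of your own. Each camera call takes 0.05 s, during which the arm holds its last target. There are 200 camera calls.

### The job

Squeeze the orange trigger of the bench label applicator fully towards its fixed black grip, to free the feed, and let it spring back. Then take the roll spindle out of its wooden cradle and thread its steel rod through the near brass bushing and on through the far one, until the tip stands about 2 cm out beyond the far bushing. Finish still gripping the spindle, holding it there level and spanning both bushings; do not push about the cards, caliper, pen or scissors.

Things in the scene. Friction and masses are not known exactly. Their poses are not given: they have to be found in the camera images.
- applicator: Bench label applicator, fixed. Dark base plate 150 x 170 x 10 mm. x: threading direction (roughly away from the robot), y left, z up; origin on the table, on the plate's centre line, 10 mm inside its front edge. Right side (50 mm right): two grey cheeks 40 mm wide, 105 mm high, with two brass bushings on one level axis 85 mm up. Left side: grey housing 52 mm high with black grip and orange trigger.
- bush_near (a point): Centre of the near bushing's mouth (it faces the robot), on the axis both bushings share. Mouth: a funnel, 23 mm wide inside at the rim, narrowing within 7 mm to a 13 mm bore; bushing 18 mm long, 31 mm wide over the rim. Axes as the applicator's.
- bush_far (a point): Centre of the exit (far) end of the far bushing, 68 mm beyond bush_near along the same axis. The far bushing has the same funnel mouth, 50 mm beyond the near mouth. Axes as the applicator's.
- squeeze (a point): Point fixed to the applicator, 112 mm up, between grip and trigger; y is the squeezing direction. The fixed grip (30 mm along x, 18 mm thick, top 135 mm up) spans 3 mm right to 15 mm left of it; the trigger (22 mm along x, 10 mm thick, top 132 mm up) at rest spans 27 to 17 mm right of it: 42 mm over both at rest, about 30 mm squeezed, and then centred on this point.
- trigger_pad (a point): Middle of the outer (right) face of the orange trigger, 60 mm above its hinge; moves with the trigger.
- trigger (a joint): Angle of the trigger, rad: 0 at rest, 0.2 fully squeezed (end stop, about 12 mm of travel at the pad, towards +y of the applicator). Hinged at its foot, sprung back to 0: about 2.5 N at the pad to start it, 7.5 N to squeeze it fully.
- handle (a point): Centre of the spindle's handle, black, 80 mm long (x), 16 mm wide, 18 mm high. Axes: x along the rod from handle to tip, z up as it lies. The spindle weighs about 120 g (hidden, 0.7 to 1.4 times that) and balances about 12 mm behind point collar. It starts level in the cradle, tip away from the robot, this point 52 mm above the table.
- collar (a point): On the spindle's axis at the front face of its collar (steel disc 28 mm in diameter, 4 mm thick), 44 mm ahead of the handle's centre; the rod, 10 mm in diameter, begins here. The collar does not enter a bushing: it meets the near rim when the tip stands 32 mm out beyond the far bushing.
- tip (a point): Tip of the spindle's rod, on its axis, 144 mm ahead of the handle's centre and 100 mm ahead of the collar; the last 6 mm taper to 5 mm diameter.
- cradle: Wooden cradle, fixed, base 156 x 50 x 8 mm, with two posts with open-topped notches: one 31 mm wide under the last 10 mm of the handle's tail (up to 54 mm above the table), one 25 mm wide under the rod 43 mm ahead of the collar (up to 58 mm). The spindle lifts straight out. Origin on the table below the collar; x from handle to tip.
- card_stack: Bystander: banded stack of grey cards, 65 x 90 x 21 mm, loose.
- caliper: Bystander: digital caliper, 57 x 185 x 15 mm, loose.
- pen_1: Bystander: white and red pen, 145 mm long, 10 mm thick, lying loose near the table's front edge.
- scissors_1: Bystander: blue-handled scissors, 87 x 199 x 9 mm, loose.
- spindle: The roll spindle: black handle, steel collar and steel rod in one piece. Origin on its axis at the collar's front face; axes as for the handle.

How it is judged:
On the way, in this order (a step that is already met when the one before it is completed fails the run):
1. the trigger is squeezed (past 0.15 rad) (value of joint trigger above 0.15 rad), for 0.1 s.
2. the trigger has sprung back (under 0.03 rad) and is let go (value of joint trigger below 0.03 rad and contact force between the fingers and applicator below 0.5 N), for 0.1 s.
3. the rod's tip is in the near bushing, at least 15 mm past its mouth and within 4 mm of the axis (x of tip in the frame of bush_near above 0.015 m and y of tip in the frame of bush_near between -0.004 and 0.004 m and z of tip in the frame of bush_near between -0.004 and 0.004 m), for 0.05 s.
4. the rod's tip has come out of the far bushing (x of tip in the frame of bush_far above 0.003 m and y of tip in the frame of bush_far between -0.004 and 0.004 m and z of tip in the frame of bush_far between -0.004 and 0.004 m), for 0.05 s.
At the end, for the whole second after the job is handed in: The spindle's tip stands at least 8 mm out beyond the far bushing; tip and collar are within 4 mm of the bushings' axis across and in height and the spindle is in line with it (0.06 rad); the fingers grip the spindle (over 10 N in all); the trigger is back at rest (under 0.03 rad) (x of tip in the frame of bush_far above 0.008 m and y of tip in the frame of bush_far between -0.004 and 0.004 m and z of tip in the frame of bush_far between -0.004 and 0.004 m and y of collar in the frame of bush_near between -0.004 and 0.004 m and z of collar in the frame of bush_near between -0.004 and 0.004 m and angle between the x axis of tip and the x axis of bush_far, either way round below 0.06 rad and contact force between the fingers and spindle above 10 N and value of joint trigger below 0.03 rad); the arm keeps its last pose, push and grip.
It fails at once if the card stack is pushed more than 30 mm (distance of card_stack from where it was at the start of the episode above 0.03 m).
It fails at once if the caliper is pushed more than 30 mm (distance of caliper from where it was at the start of the episode above 0.03 m).
It fails at once if the pen is pushed more than 30 mm (distance of pen_1 from where it was at the start of the episode above 0.03 m).
It fails at once if the scissors is pushed more than 30 mm (distance of scissors_1 from where it was at the start of the episode above 0.03 m).
It also fails if it takes over 48 s, if anything falls off the work surface, if the arm or the gripper's body presses on something with over 40 N, if the wrist force passes 120 N, or if a joint passes its speed limit or range.

## Working session

There is one attempt and no reset: what is moved stays moved. The work goes in short steps, Python scripts to look and compute and a tool call to move; the robot and the scene stay as the last step left them, time stands still between calls to the robot, and variables do not carry over. Pictures are saved under pics/ and viewed, about 8 in all and at most 12, crops included, and the job is handed in when it is done.

Besides the shell and the picture viewer there is one more tool, called after "Call:" by a JSON object that holds its "method" and its "body", one argument or row to a line. apply_moves: Moves the arm, as the interface text tells. Its arguments: {"type":"object","properties":{"series":{"type":"array","items":{"type":"object","properties":{"x":{"type":"number"},"y":{"type":"number"},"z":{"type":"number"},"wx":{"type":"number"},"wy":{"type":"number"},"wz":{"type":"number"},"fingers":{"type":"number"}}}},"force":{"type":"number"}},"required":["series"]}

```bash
mkdir -p pics; cat > look.py <<'E'
from plant import *
import numpy as np, cv2, sys
def shot(name,out):
    p,d=snapshot(name); np.savez('%s.npz'%out,p=p,d=d)
    cv2.imwrite('pics/%s.png'%out,p[:,:,::-1]); return p,d
def world(name,d,u,v):
    c=camera_model(name);K=np.array(c['camera_matrix']);T=np.array(c['world_from_camera'])
    z=d; P=np.stack([(u-K[0,2])/K[0,0]*z,-(v-K[1,2])/K[1,1]*z,-z,np.ones_like(z)],-1)
    return (P@T.T)[...,:3]
def cloud(name,d):
    v,u=np.mgrid[:d.shape[0],:d.shape[1]]
    return world(name,d.astype(float),u,v)
E
python3 - <<'E'
from look import *
for n in('scene','top'):
    p,d=shot(n,n+'0'); c=camera_model(n); print(n,c, d.min(),d.max())
a=cv2.imread('pics/scene0.png');b=cv2.imread('pics/top0.png')
print(get_state())
E
```

```text
scene {'camera_matrix': array([[487.92720882,   0.        , 251.32950414],
       [  0.        , 487.92720882, 194.9207663 ],
       [  0.        ,   0.        ,   1.        ]]), 'world_from_camera': array([[-0.67358621,  0.36460023, -0.64292168, -0.1809425 ],
       [-0.73902698, -0.31930958,  0.59319517,  0.64412113],
       [ 0.01098804,  0.87470456,  0.48453194,  0.66348887],
       [ 0.        ,  0.        ,  0.        ,  1.        ]])} 0.0 3.999746
top {'camera_matrix': array([[391.856526  ,   0.        , 256.86616221],
       [  0.        , 391.856526  , 184.93954473],
       [  0.        ,   0.        ,   1.        ]]), 'world_from_camera': array([[-0.04885669,  0.97463788, -0.21838962,  0.36869504],
       [-0.99880095, -0.04699311,  0.01372242, -0.05494371],
       [ 0.00311158,  0.21879819,  0.97576517,  1.03981134],
       [ 0.        ,  0.        ,  0.        ,  1.        ]])} 0.0 2.0195634
{'clock': 0.1, 'q': array([ 1.2708427 ,  0.68987799, -0.19448201,  1.56623833,  0.15731575,
        0.90251489, -0.2150876 ]), 'qd': array([ 5.25592933e-04, -2.48791849e-03, -6.55169635e-04, -3.36001321e-03,
       -7.95040174e-04, -1.89147970e-05, -6.25826563e-04]), 'joint_torque': array([-2.69597302e-03, -5.28505683e+01, -1.27112199e+00, -1.53838205e+01,
       -5.24649164e-02,  1.97133893e-03,  6.01982651e-05]), 'tool_pos': array([ 0.20449211, -0.58999644,  0.23800354]), 'eef_rot': array([ 8.14756406e-01, -5.79802828e-01, -7.15276082e-04, -4.10172209e-04]), 'contact_force': array([0.13584318, 0.04217556, 0.0924983 ]), 'moment': array([ 0.00726868, -0.01281377,  0.00587483]), 'opening': 1.0011316232923628}
```

View pics/scene0.png

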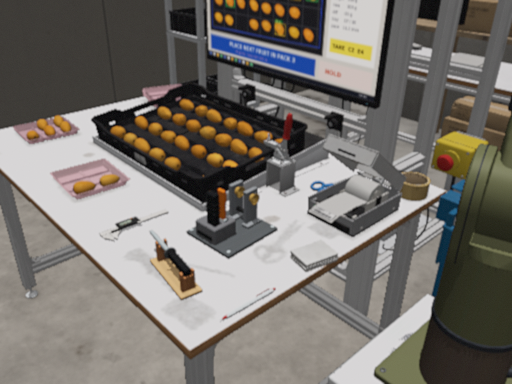

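View pics/top0.png

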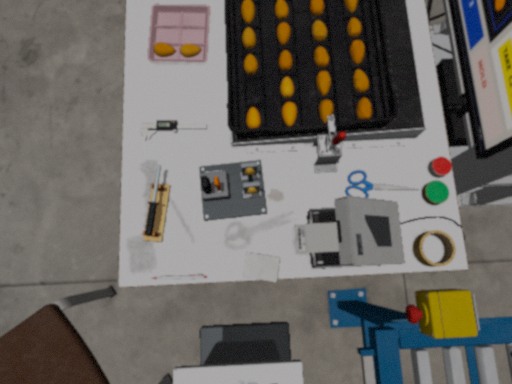

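The scene view shows the applicator at (232,225) and the cradle with the spindle at (175,270). In the top view they are at (232,190) and (155,210). I'll crop closer and measure by colour and depth.

```bash
python3 - <<'E'
from look import *
a=cv2.imread('pics/scene0.png')[170:300,140:290];b=cv2.imread('pics/top0.png')[140:250,130:280]
A=cv2.resize(a,None,fx=4,fy=4,interpolation=cv2.INTER_CUBIC)
B=cv2.resize(b,None,fx=4,fy=4,interpolation=cv2.INTER_CUBIC)
cv2.imwrite('pics/c1.png',A);cv2.imwrite('pics/c2.png',B)
for n,roi in(('scene',(170,310,140,290)),('top',(140,250,130,280))):
    z=np.load(n+'0.npz');p,d=z['p'],z['d'];W=cloud(n,d)
    r0,r1,c0,c1=roi;h=cv2.cvtColor(p,cv2.COLOR_RGB2HSV).astype(int)
    H,S,V=h[...,0],h[...,1],h[...,2]
    m=np.zeros(d.shape,bool);m[r0:r1,c0:c1]=1;m&=d>0
    for nm,mm in(('orange',(H>4)&(H<15)&(S>190)&(V>120)),('brass',(H>=15)&(H<26)&(S>110)&(V>80)&(W[...,2]>.06)),('wood',(H>5)&(H<22)&(S>90)&(W[...,2]<.058)),('black',(V<45)&(W[...,2]>.03)),('plate',(W[...,2]>.004)&(W[...,2]<.016)&(V<110)&(S<80))):
        k=m&mm; P=W[k]; 
        if len(P)==0: print(n,nm,0);continue
        vv,uu=np.nonzero(k);print(n,nm,len(P),'px',uu.min(),uu.max(),vv.min(),vv.max(),'med',np.median(P,0).round(4),'lo',np.percentile(P,3,0).round(3),'hi',np.percentile(P,97,0).round(3))
        if nm in('plate','wood'):
            Q=P[:,:2].astype(np.float32); R=cv2.minAreaRect(Q);print('  rect',R, cv2.boxPoints(R).round(4).tolist())
E
```

```text
scene orange 19 px 217 224 188 193 med [0.5877 0.031  0.1294] lo [ 0.578 -0.019  0.087] hi [0.658 0.034 0.132]
scene brass 163 px 203 257 175 204 med [ 0.5877 -0.0524  0.0848] lo [ 0.564 -0.066  0.07 ] hi [0.628 0.03  0.132]
scene wood 1238 px 140 289 174 309 med [0.5068 0.2051 0.0099] lo [ 0.35   0.05  -0.015] hi [0.604 0.23  0.052]
  rect ((0.5967979431152344, 0.018619298934936523), (0.3036431670188904, 0.5230650305747986), 46.66926193237305) [[0.30239999294281006, 0.08760000020265579], [0.6829000115394592, -0.27129998803138733], [0.8912000060081482, -0.05040000006556511], [0.510699987411499, 0.3084999918937683]]
scene black 2156 px 153 263 170 275 med [ 0.728  -0.0151  0.0625] lo [ 0.491 -0.184  0.033] hi [0.882 0.211 0.131]
scene plate 1429 px 140 289 170 257 med [ 0.5539 -0.006   0.011 ] lo [ 0.515 -0.249  0.005] hi [0.832 0.08  0.015]
  rect ((0.714550793170929, 0.0033431053161621094), (0.45468589663505554, 0.42707327008247375), 41.057430267333984) [[0.40290001034736633, 0.014999999664723873], [0.6833999752998352, -0.3070000112056732], [1.0262000560760498, -0.00839999970048666]
[... 464 characters left out ...]
00898838043213) [[0.46129998564720154, 0.23250000178813934], [0.4828999936580658, -0.07609999924898148], [0.6291999816894531, -0.0658000037074089], [0.6075999736785889, 0.24279999732971191]]
top black 329 px 146 258 167 234 med [0.5641 0.062  0.0619] lo [ 0.481 -0.066  0.036] hi [0.626 0.21  0.136]
top plate 2013 px 156 279 140 220 med [ 0.5615 -0.0111  0.0099] lo [ 0.519 -0.086  0.006] hi [0.716 0.069 0.015]
  rect ((0.6217504143714905, 0.03483627736568451), (0.3197731673717499, 0.22686699032783508), 83.67599487304688) [[0.49140000343322754, -0.11159999668598175], [0.7168999910354614, -0.13660000264644623], [0.7520999908447266, 0.18129999935626984], [0.5266000032424927, 0.2062000036239624]]
```

View pics/c1.png

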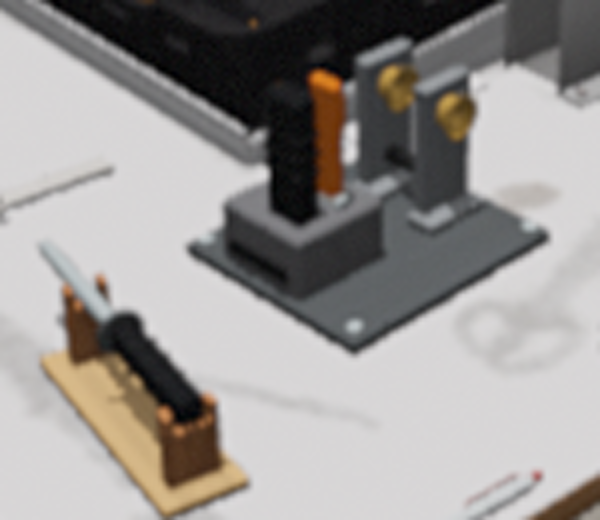

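View pics/c2.png

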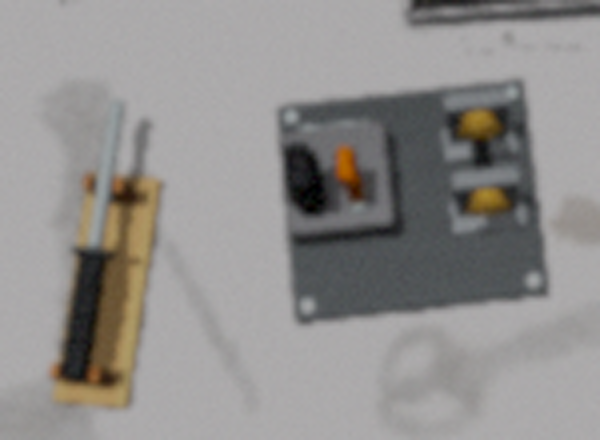

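Crops: in the top crop, the plate corners are at about (278,107), (522,80), (548,293) and (300,322). The trigger is at (348,170), the brass bushings at (490,200) and (480,122), and the spindle runs from (75,370) to (118,103). Next I'll work out the poses.

```bash
cat > meas.py <<'E'
from look import *
def ray(name,u,v,zp):
    c=camera_model(name);K=np.array(c['camera_matrix']);T=np.array(c['world_from_camera'])
    u=np.asarray(u,float);v=np.asarray(v,float)
    D=np.stack([(u-K[0,2])/K[0,0],-(v-K[1,2])/K[1,1],-np.ones_like(u)],-1)@T[:3,:3].T
    return T[:3,3]+D*((zp-T[2,3])/D[...,2])[...,None]
def comp(m,u,v):
    n,l=cv2.connectedComponents(m.astype(np.uint8));return l==l[v,u]
def proj(name,P):
    c=camera_model(name);K=np.array(c['camera_matrix']);T=np.linalg.inv(np.array(c['world_from_camera']))
    q=np.asarray(P)@T[:3,:3].T+T[:3,3];return np.stack([K[0,2]+K[0,0]*q[...,0]/-q[...,2],K[1,2]-K[1,1]*q[...,1]/-q[...,2]],-1)
E
python3 - <<'E'
from meas import *
c=np.array([(278,107),(522,80),(548,293),(300,322)])/4+[130,140]-.5*.75
P=ray('top',c[:,0],c[:,1],.010);print('plate corners by hand',P.round(4))
L,R,F,B=P[0]-P[3],P[1]-P[2],P[3]-P[2],P[0]-P[1]
print('len',[np.linalg.norm(x).round(4) for x in(L,R,F,B)],'yaw',[np.arctan2(x[1],x[0]).round(3) for x in(L,R)],[(np.arctan2(x[1],x[0])-np.pi/2).round(3) for x in(F,B)])
for n in('top','scene'):
    z=np.load(n+'0.npz');p,d=z['p'],z['d'];W=cloud(n,d);h=cv2.cvtColor(p,cv2.COLOR_RGB2HSV).astype(int);H,S,V=h[...,0],h[...,1],h[...,2]
    inap=(W[...,0]>.48)&(W[...,0]<.7)&(W[...,1]>-.12)&(W[...,1]<.11)
    m=inap&(W[...,2]>.004)&(W[...,2]<.1)&(V<150)
    pl=inap&(W[...,2]>.004)&(W[...,2]<.015)&(V<140)
    Q=W[pl][:,:2].astype(np.float32);r=cv2.minAreaRect(Q);print(n,'plate rect',r,cv2.boxPoints(r).round(4).tolist())
    br=inap&(H>=13)&(H<28)&(S>100)&(V>60)&(W[...,2]>.065)&(W[...,1]<-.02)
    k,l=cv2.connectedComponents(br.astype(np.uint8))
    for i in range(1,k):
        if (l==i).sum()>8: q=W[l==i];vv,uu=np.nonzero(l==i);print(' brass',len(q),(uu.min(),uu.max(),vv.min(),vv.max()),q.mean(0).round(4),'lo',np.percentile(q,5,0).round(4),'hi',np.percentile(q,95,0).round(4))
    og=inap&(H>3)&(H<17)&(S>150)&(W[...,2]>.06)&(W[...,1]>-.02)
    q=W[og];print(' orange',len(q),q.mean(0).round(4),np.percentile(q,[5,95],0).round(4).tolist())
    bk=inap&(V<50)&(W[...,2]>.126)
    q=W[bk];print(' grip top',len(q),q.mean(0).round(4),np.percentile(q,[5,95],0).round(4).tolist())
    ot=og&(W[...,2]>.126);q=W[ot];print(' trigger top',len(q),q.mean(0).round(4),np.percentile(q,[5,95],0).round(4).tolist())
    ch=inap&(W[...,2]>.098)&(W[...,1]<-.02)&(S<80);q=W[ch];print(' cheek tops',len(q),q.mean(0).round(4),np.percentile(q,[5,95],0).round(4).tolist())
    ins=(W[...,0]>.42)&(W[...,0]<.72)&(W[...,1]>.13)&(W[...,1]<.26)
    hd=ins&(V<55)&(W[...,2]>.045)&(W[...,2]<.07)
    q=W[hd];print(' handle',len(q),q.mean(0).round(4),cv2.minAreaRect(q[:,:2].astype(np.float32)))
    rd=ins&(V>90)&(S<60)&(W[...,2]>.045)&(W[...,2]<.07)
    q=W[rd];print(' rod',len(q),q.mean(0).round(4),cv2.fitLine(q.astype(np.float32),cv2.DIST_HUBER,0,.01,.01).ravel().round(4), q[:,0].min(),q[:,0].max())
    b=ins&(W[...,2]>.003)&(W[...,2]<.013)&(S>80)
    q=W[b];r=cv2.minAreaRect(q[:,:2].astype(np.float32));print(' cradle',len(q),r)
E
```

```text
plate corners by hand [[ 0.6585  0.085   0.01  ]
 [ 0.6696 -0.0818  0.01  ]
 [ 0.5221 -0.0916  0.01  ]
 [ 0.5108  0.0729  0.01  ]]
len [np.float64(0.1482), np.float64(0.1478), np.float64(0.1649), np.float64(0.1671)] yaw [np.float64(0.081), np.float64(0.066)] [np.float64(0.069), np.float64(0.067)]
top plate rect ((0.5910789370536804, -0.0024952515959739685), (0.1486825793981552, 0.1690744161605835), 3.7766993045806885) [[0.5113000273704529, 0.07699999958276749], [0.5224999785423279, -0.0917000025510788], [0.670799970626831, -0.0820000022649765], [0.6596999764442444, 0.0868000015616417]]
 brass 61 (np.int64(244), np.int64(254), np.int64(167), np.int64(174)) [ 0.6196 -0.0507  0.0884] lo [ 0.6153 -0.0607  0.0729] hi [ 0.6268 -0.0404  0.0976]
 brass 54 (np.int64(247), np.int64(257), np.int64(187), np.int64(192)) [ 0.5701 -0.0545  0.0898] lo [ 0.5657 -0.0641  0.0748] hi [ 0.5761 -0.0434  0.0984]
 orange 42 [0.585  0.0292 0.1184] [[0.579, 0.0248, 0.0844], [0.5944, 0.0338, 0.1329]]
 grip top 64 [0.5846 0.0563 0.1337] [[0.5735, 0.0504, 0.1306], [0.5964, 0.062, 0.1368]]
 trigger top 23 [0.5873
[... 1202 characters left out ...]
.0262, 0.0663], [0.5943, 0.0507, 0.132]]
 grip top 85 [0.5835 0.0597 0.1332] [[0.5718, 0.0523, 0.1266], [0.5975, 0.0654, 0.1375]]
 trigger top 35 [0.5858 0.0319 0.1309] [[0.5734, 0.0248, 0.1278], [0.5963, 0.0499, 0.1335]]
 cheek tops 147 [ 0.6033 -0.0522  0.1042] [[0.5752, -0.0713, 0.0987], [0.6346, -0.0338, 0.1076]]
 handle 254 [0.5143 0.2072 0.0586] ((0.5166897177696228, 0.20661349594593048), (0.02120068296790123, 0.08613692224025726), 80.31706237792969)
 rod 189 [0.5832 0.1916 0.0576] [ 0.9943 -0.0974 -0.0424  0.5872  0.192   0.0586] 0.4717308902225532 0.6542087435832804
 cradle 692 ((0.5383458137512207, 0.20420603454113007), (0.045869193971157074, 0.15408574044704437), 83.97645568847656)
```

```bash
cat > go.py <<'E'
from meas import *
from scipy.spatial.transform import Rotation as Ro
def go(p,jaw,tilt=0.):
    """units for moves: target TCP p, tool down, tool-x pointing at angle jaw (rad) in world"""
    s=get_state();R=Ro.from_quat(s['eef_rot']);d=R.inv().apply(np.array(p)-s['tool_pos'])/.8
    x=np.array([np.cos(jaw),np.sin(jaw),0]);z=np.array([0,0,-1.]);T=Ro.from_matrix(np.stack([x,np.cross(z,x),z],1))
    w=(R.inv()*T).as_rotvec()/np.pi
    print('t',s['clock'],'at',s['tool_pos'].round(4),'open',round(s['opening'],3),'F',np.round(s['contact_force'],1),'move xyz',d.round(4),'turn',w.round(4))
E
python3 - <<'E'
from go import *
for n in('top','scene'):
    z=np.load(n+'0.npz');W=cloud(n,z['d'])[z['d']>0]
    print(n)
    for x in np.arange(.1,.8,.1):
        print(round(x,2),[round(float(max(W[(abs(W[:,0]-x-.05)<.05)&(abs(W[:,1]-y-.05)<.05)][:,2],default=-1)),2) for y in np.arange(-.7,.3,.1)])
go([.585,.0535,.25],-np.pi/2+.069)
E
```

```text
top
0.1 [0.12, 0.25, 0.15, 0.15, 0.13, 0.0, 0.01, 0.01, 0.0, -0.7]
0.2 [0.15, 0.15, 0.3, 0.23, -0.7, -0.7, -0.7, -0.7, -0.7, -0.7]
0.3 [0.0, 0.05, 0.23, 0.23, 0.22, 0.06, 0.03, 0.01, 0.01, 0.01]
0.4 [0.0, 0.05, 0.1, 0.18, 0.22, 0.06, 0.03, 0.01, 0.06, 0.06]
0.5 [0.23, 0.31, 0.1, 0.18, 0.22, 0.05, 0.11, 0.14, 0.07, 0.07]
0.6 [0.23, 0.34, 0.01, 0.01, 0.23, 0.01, 0.11, 0.14, 0.06, 0.06]
0.7 [0.12, 0.37, 0.14, 0.14, 0.15, 0.1, 0.1, 0.09, 0.02, 0.02]
scene
0.1 [-1.0, -1.0, -1.0, 0.14, 0.13, 0.0, 0.02, 0.02, 0.0, -1.0]
0.2 [-1.0, 0.32, 0.34, 0.23, -1.0, -1.0, -1.0, -1.0, -1.0, -1.0]
0.3 [0.0, 0.05, 0.23, 0.23, 0.22, 0.05, 0.03, 0.01, 0.01, 0.01]
0.4 [0.0, 0.05, 0.1, 0.17, 0.22, 0.06, 0.03, 0.01, 0.06, 0.07]
0.5 [0.49, 0.49, 0.09, 0.15, 0.22, 0.06, 0.11, 0.14, 0.07, 0.07]
0.6 [0.49, 0.49, 0.01, 0.01, 0.23, 0.01, 0.11, 0.14, 0.06, 0.06]
0.7 [0.12, 0.48, 0.14, 0.14, 0.15, 0.1, 0.11, 0.09, 0.02, 0.02]
t 0.1 at [ 0.2045 -0.59    0.238 ] open 1.001 F [0.1 0.  0.1] move xyz [-0.6041 -0.7129 -0.0141] turn [0.0001 0.0005 0.0843]
```

Call:
{"method": "apply_moves", "body": {
  "series": [
    {"z":-0.07},
    {"z":-0.075},
    {"x":-0.05,"y":-0.058,"wz":0.04},
    {"x":-0.05,"y":-0.058,"wz":0.045},
    {"x":-0.05,"y":-0.058},
    {"x":-0.05,"y":-0.058},
    {"x":-0.05,"y":-0.058},
    {"x":-0.05,"y":-0.058}
  ],
  "force": 20
}}

```text
schema error: expected keys x, y, z, wx, wy, wz, fingers
```

```bash
python3 -c "
from go import *
go([.585,.0535,.30],-np.pi/2+.069)"
```

```text
t 0.1 at [ 0.2045 -0.59    0.238 ] open 1.001 F [0.1 0.  0.1] move xyz [-0.6042 -0.7129 -0.0766] turn [0.0001 0.0005 0.0843]
```

All keys are needed in every row.

Call:
{"method": "apply_moves", "body": {
  "series": [
    {"x":0,"y":0,"z":-0.07,"wx":0,"wy":0,"wz":0,"fingers":1},
    {"x":0,"y":0,"z":-0.075,"wx":0,"wy":0,"wz":0,"fingers":1},
    {"x":-0.05,"y":-0.058,"z":0,"wx":0,"wy":0,"wz":0.04,"fingers":1},
    {"x":-0.05,"y":-0.058,"z":0,"wx":0,"wy":0,"wz":0.04,"fingers":1},
    {"x":-0.05,"y":-0.058,"z":0,"wx":0,"wy":0,"wz":0,"fingers":1},
    {"x":-0.05,"y":-0.058,"z":0,"wx":0,"wy":0,"wz":0,"fingers":1},
    {"x":-0.05,"y":-0.058,"z":0,"wx":0,"wy":0,"wz":0,"fingers":1},
    {"x":-0.05,"y":-0.058,"z":0,"wx":0,"wy":0,"wz":0,"fingers":1}
  ],
  "force": 20
}}

```text
clock: 1.1
tool_pos: [0.4476, -0.3134, 0.3551]
eef_rot: [0.728, -0.685, -0.002, -0.0]
contact_force: [0.9, -0.8, 1.1]
opening: 0.999
```

```bash
python3 -c "
from go import *
go([.585,.0535,.30],-np.pi/2+.069)"
```

```text
t 1.1 at [ 0.4476 -0.3134  0.3551] open 0.999 F [ 0.9 -0.8  1.1] move xyz [-0.447  -0.1996  0.0698] turn [ 0.0011  0.0012 -0.0025]
```

Call:
{"method": "apply_moves", "body": {
  "series": [
    {"x":-0.064,"y":-0.0285,"z":0,"wx":0,"wy":0,"wz":0,"fingers":1},
    {"x":-0.064,"y":-0.0285,"z":0,"wx":0,"wy":0,"wz":0,"fingers":1},
    {"x":-0.064,"y":-0.0285,"z":0,"wx":0,"wy":0,"wz":0,"fingers":1},
    {"x":-0.064,"y":-0.0285,"z":0,"wx":0,"wy":0,"wz":0,"fingers":1},
    {"x":-0.064,"y":-0.0285,"z":0.02,"wx":0,"wy":0,"wz":0,"fingers":1},
    {"x":-0.064,"y":-0.0285,"z":0.03,"wx":0,"wy":0,"wz":0,"fingers":1},
    {"x":-0.05,"y":-0.025,"z":0.02,"wx":0,"wy":0,"wz":0,"fingers":1},
    {"x":0,"y":0,"z":0,"wx":0,"wy":0,"wz":0,"fingers":1}
  ]
}}

```text
clock: 2.1
tool_pos: [0.5865, 0.0615, 0.2955]
eef_rot: [0.732, -0.682, -0.005, -0.0]
contact_force: [0.1, 0.0, -0.8]
opening: 1.001
```

```bash
python3 -c "
from go import *
go([.585,.0535,.20],-np.pi/2+.069)"
```

```text
t 2.1 at [0.5865 0.0615 0.2955] open 1.001 F [ 0.1  0.  -0.8] move xyz [0.0107 0.0018 0.1193] turn [0.0018 0.0023 0.0006]
```

Call:
{"method": "apply_moves", "body": {
  "series": [
    {"x":0.011,"y":0.002,"z":0.06,"wx":0.0018,"wy":0.0023,"wz":0,"fingers":1},
    {"x":0,"y":0,"z":0.06,"wx":0,"wy":0,"wz":0,"fingers":1},
    {"x":0,"y":0,"z":0,"wx":0,"wy":0,"wz":0,"fingers":1}
  ]
}}

```text
clock: 2.48
tool_pos: [0.5856, 0.0499, 0.1982]
eef_rot: [0.731, -0.682, 0.001, 0.0]
contact_force: [-0.1, 0.2, -0.4]
opening: 0.995
```

```bash
python3 -c "
from go import *
go([.585,.0535,.094],-np.pi/2+.069)"
```

```text
t 2.475 at [0.5856 0.0499 0.1982] open 0.995 F [-0.1  0.2 -0.4] move xyz [-0.0049  0.0006  0.1302] turn [-0.0004 -0.0009 -0.    ]
```

Call:
{"method": "apply_moves", "body": {
  "series": [
    {"x":-0.004,"y":0.0006,"z":0.045,"wx":0,"wy":0,"wz":0,"fingers":1},
    {"x":0,"y":0,"z":0.045,"wx":0,"wy":0,"wz":0,"fingers":1},
    {"x":0,"y":0,"z":0.04,"wx":0,"wy":0,"wz":0,"fingers":1},
    {"x":0,"y":0,"z":0,"wx":0,"wy":0,"wz":0,"fingers":1}
  ]
}}

```text
clock: 2.98
tool_pos: [0.592, 0.0493, 0.1005]
eef_rot: [0.729, -0.684, 0.007, -0.004]
contact_force: [-0.3, -0.0, 0.3]
opening: 0.997
```

```bash
python3 -c "
from go import *
go([.585,.0535,.094],-np.pi/2+.069)
p,d=shot('scene','s1');cv2.imwrite('pics/s1.png',cv2.resize(p[120:280,140:340,::-1],None,fx=3,fy=3))"
```

```text
t 2.975 at [0.592  0.0493 0.1005] open 0.997 F [-0.3 -0.   0.3] move xyz [-0.0058  0.0085  0.008 ] turn [-0.0047 -0.0014 -0.0018]
```

View pics/s1.png

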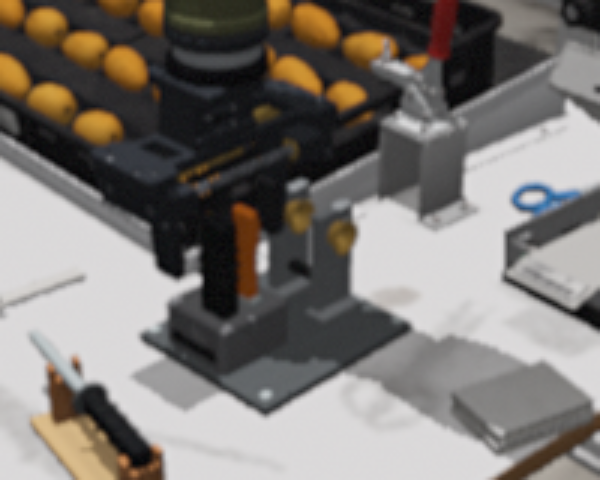

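The picture shows the fingers on either side of the black grip (220,260) and the orange trigger (245,250), with clearance on both sides. I'll correct the pose and squeeze.

Call:
{"method": "apply_moves", "body": {
  "series": [
    {"x":-0.006,"y":0.0085,"z":0.007,"wx":-0.0047,"wy":-0.001,"wz":-0.002,"fingers":1},
    {"x":0,"y":0,"z":0,"wx":0,"wy":0,"wz":0,"fingers":1}
  ]
}}

```text
clock: 3.28
tool_pos: [0.5884, 0.0541, 0.0999]
eef_rot: [0.731, -0.682, 0.003, -0.003]
contact_force: [-0.2, 0.2, 0.3]
opening: 0.999
```

```bash
python3 -c "
from go import *
go([.585,.0535,.094],-np.pi/2+.069)"
```

```text
t 3.275 at [0.5884 0.0541 0.0999] open 0.999 F [-0.2  0.2  0.3] move xyz [0.0005 0.0044 0.0073] turn [-0.0028 -0.0001 -0.0001]
```

Call:
{"method": "apply_moves", "body": {
  "series": [
    {"x":0,"y":0,"z":0,"wx":0,"wy":0,"wz":0,"fingers":-1},
    {"x":0,"y":0,"z":0,"wx":0,"wy":0,"wz":0,"fingers":-1},
    {"x":0,"y":0,"z":0,"wx":0,"wy":0,"wz":0,"fingers":-1},
    {"x":0,"y":0,"z":0,"wx":0,"wy":0,"wz":0,"fingers":-1},
    {"x":0,"y":0,"z":0,"wx":0,"wy":0,"wz":0,"fingers":-1},
    {"x":0,"y":0,"z":0,"wx":0,"wy":0,"wz":0,"fingers":-1}
  ],
  "force": 20
}}

```text
clock: 4.03
tool_pos: [0.5898, 0.0502, 0.1016]
eef_rot: [0.73, -0.684, 0.006, -0.003]
contact_force: [0.5, -1.6, 0.2]
opening: 0.354
```

```bash
python3 -c "
from go import *
go([.585,.0535,.094],-np.pi/2+.069)"
```

```text
t 4.025 at [0.5898 0.0502 0.1016] open 0.354 F [ 0.5 -1.6  0.2] move xyz [-0.0046  0.0059  0.0094] turn [-0.0036 -0.0015 -0.0011]
```

Call:
{"method": "apply_moves", "body": {
  "series": [
    {"x":-0.003,"y":0,"z":0.009,"wx":0,"wy":0,"wz":0,"fingers":-1},
    {"x":-0.003,"y":0,"z":0,"wx":0,"wy":0,"wz":0,"fingers":-1},
    {"x":0,"y":0,"z":0,"wx":0,"wy":0,"wz":0,"fingers":-1}
  ],
  "force": 40
}}

```text
clock: 4.4
tool_pos: [0.5904, 0.0504, 0.1007]
eef_rot: [0.729, -0.685, 0.009, -0.001]
contact_force: [0.3, 0.5, -3.1]
opening: 0.346
```

```bash
python3 -c "
from go import *
go([.585,.0535,.094],-np.pi/2+.069)
s=get_state();print(s['opening']*88)
p,d=shot('scene','s2');cv2.imwrite('pics/s2.png',cv2.resize(p[150:250,180:290,::-1],None,fx=5,fy=5,interpolation=cv2.INTER_CUBIC))"
```

```text
t 4.4 at [0.5904 0.0504 0.1007] open 0.346 F [ 0.3  0.5 -3.1] move xyz [-0.0044  0.0066  0.0082] turn [-0.0044 -0.0039 -0.002 ]
30.460149750660936
```

View pics/s2.png

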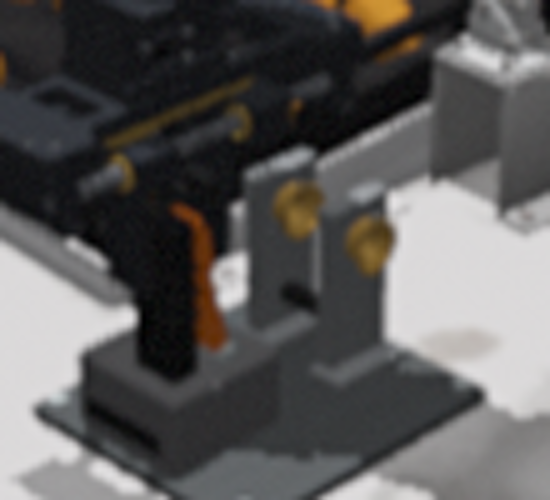

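The picture shows the trigger (205,280) leaning against the grip. The opening is 30.5 mm and stays there under more force, so it is fully squeezed. I'll release it and rise.

Call:
{"method": "apply_moves", "body": {
  "series": [
    {"x":0,"y":0,"z":0,"wx":0,"wy":0,"wz":0,"fingers":1},
    {"x":0,"y":0,"z":0,"wx":0,"wy":0,"wz":0,"fingers":1},
    {"x":0,"y":0,"z":0,"wx":0,"wy":0,"wz":0,"fingers":1},
    {"x":0,"y":0,"z":0,"wx":0,"wy":0,"wz":0,"fingers":1},
    {"x":0,"y":0,"z":0,"wx":0,"wy":0,"wz":0,"fingers":1},
    {"x":0,"y":0,"z":-0.06,"wx":-0.004,"wy":-0.004,"wz":0,"fingers":1},
    {"x":0,"y":0,"z":-0.06,"wx":0,"wy":0,"wz":0,"fingers":1},
    {"x":0,"y":0,"z":0,"wx":0,"wy":0,"wz":0,"fingers":1}
  ]
}}

```text
clock: 5.45
tool_pos: [0.5891, 0.0541, 0.1977]
eef_rot: [0.73, -0.683, -0.002, -0.001]
contact_force: [0.1, -0.3, -0.2]
opening: 1.002
```

```bash
python3 - <<'E'
from go import *
go([.585,.0535,.094],-np.pi/2+.069)
p,d=shot('scene','s3');W=cloud('scene',d);h=cv2.cvtColor(p,cv2.COLOR_RGB2HSV).astype(int);H,S,V=h[...,0],h[...,1],h[...,2]
og=(abs(W[...,0]-.585)<.06)&(abs(W[...,1]-.03)<.06)&(H>3)&(H<17)&(S>150)&(W[...,2]>.06);q=W[og];print('orange',len(q),q.mean(0).round(4),np.percentile(q,[5,95],0).round(4).tolist())
# spindle in cradle axis: cradle box + handle rect + tip
z=np.load('top0.npz');p,d=z['p'],z['d'];b=cv2.cvtColor(p,cv2.COLOR_RGB2GRAY)
# handle edges / rod by rays at top heights; row-wise centres
h=cv2.cvtColor(p,cv2.COLOR_RGB2HSV).astype(int)
for v in range(165,240,4):
    print(v,' '.join('%3d'%x for x in b[v,142:172]))
E
```

```text
t 5.45 at [0.5891 0.0541 0.1977] open 1.002 F [ 0.1 -0.3 -0.2] move xyz [0.001  0.0049 0.1296] turn [ 0.0006  0.0015 -0.001 ]
orange 229 [0.5836 0.0292 0.1188] [[0.5732, -0.0038, 0.067], [0.5955, 0.0493, 0.2423]]
165 156 154 153 155 153 152 151 150 154 152 152 150 151 153 154 155 154 152 153 159 168 171 168 170 170 172 171 169 168 171
169 153 154 154 153 152 153 153 148 147 148 149 150 151 150 149 152 152 140 139 156 168 170 166 154 152 159 166 168 170 170
173 166 163 157 152 151 148 149 148 149 148 148 149 147 148 151 155 148 136 152 166 166 146 123 113 124 151 165 169 170 170
177 169 171 167 162 159 153 151 147 148 150 149 152 151 150 155 152 140 145 163 169 164 145 118 118 138 160 169 171 171 171
181 171 170 170 164 160 153 152 150 149 149 147 147 142 148 154 142 135 152 164 167 151 132 116 126 151 167 170 172 170 169
185 170 172 167 163 154 151 145 142 129 120  91  89 131 153 147 122 107 113  97  79  72  83 101 130 142 148 147 143 144 159
189 168 169 166 159 151 148 147 141 135 140 140 140 149 150 130  89  56  36  31  30  31  39  64  78  97 132 136 127 147 164
193 168 160 157 148
[... 768 characters left out ...]
  35  24  45  72  83  87  86  89 101 128 148 150 140 127 148 164 171 171 170 169
221 168 167 161 141 105  60  36  37  30  35  22  35  63  83  87  85  87  93 117 141 150 147 128 124 152 167 169 170 170 168
225 167 159 144 116  73  36  25  33  30  22  27  49  76  87  86  87  95 116 138 151 149 140 130 149 167 170 172 170 171 171
229 167 161 143 106  58  38  36  38  34  26  47  75  86  89  88  91 102 132 147 151 145 134 149 167 169 171 171 171 169 169
233 142 118  88  47  37  36  34  35  21  38  77  94  86  57  47  59  78  90 112 131 135 145 162 168 171 170 169 169 171 172
237 152 151 150 150 145 142 139 142 140 139 137 131 128 122 123 122 130 140 147 135 128 146 166 170 170 171 170 169 169 170
```

```bash
python3 - <<'E'
from go import *
z=np.load('top0.npz');b=cv2.GaussianBlur(cv2.cvtColor(z['p'],cv2.COLOR_RGB2GRAY),(0,0),.7).astype(float)
L=[];
for v in range(207,232):
    r=b[v,140:160];i=int(np.argmax(r<95));L.append((140+i-1+(r[i-1]-95)/(r[i-1]-r[i]),v))
L=np.array(L);P=ray('top',L[:,0],L[:,1],.061)
f=np.polyfit(P[:,0],P[:,1],1);print('left edge slope',f,'res',np.std(P[:,1]-np.polyval(f,P[:,0])))
yaw=np.arctan(f[0]);print('yaw',yaw,'axis y at x=.516',np.polyval(f,.516)-.008/np.cos(yaw))
# along handle axis: profile for tail & collar & tip
x=np.arange(.44,.70,.001);y=np.polyval(f,x)-.008/np.cos(yaw)
uv=proj('top',np.stack([x,y,np.full_like(x,.061)],-1))
pr=cv2.remap(b.astype(np.float32),uv[:,0].astype(np.float32)[None],uv[:,1].astype(np.float32)[None],cv2.INTER_LINEAR)[0]
for i in range(0,len(x),3): print('%.3f:%d'%(x[i],pr[i]),end=' ')
# scene view: left side/ top edges
z=np.load('scene0.npz');W=cloud('scene',z['d']);V=z['p'].max(-1);hd=(V<55)&(abs(W[...,0]-.516)<.05)&(abs(W[...,1]-.2)<.04)&(W[...,2]>.055)&(W[...,2]<.066)
q=W[hd];print('\nscene top surf',len(q),q.mean(0),np.polyfit(q[:,0],q[:,1],1))
E
```

```text
left edge slope [-0.15761611  0.29284282] res 0.00025801486414215295
yaw -0.15633001710575464 axis y at x=.516 0.20341414172256111
0.440:153 0.443:152 0.446:150 0.449:147 0.452:144 0.455:141 0.458:135 0.461:134 0.464:141 0.467:142 0.470:126 0.473:88 0.476:47 0.479:37 0.482:38 0.485:38 0.488:38 0.491:38 0.494:37 0.497:34 0.500:33 0.503:35 0.506:35 0.509:35 0.512:33 0.515:33 0.518:37 0.521:37 0.524:36 0.527:35 0.530:34 0.533:34 0.536:36 0.539:36 0.542:38 0.545:38 0.548:36 0.551:36 0.554:54 0.557:91 0.560:127 0.563:146 0.566:150 0.569:150 0.572:150 0.575:151 0.578:151 0.581:150 0.584:148 0.587:147 0.590:145 0.593:144 0.596:143 0.599:143 0.602:145 0.605:147 0.608:149 0.611:149 0.614:149 0.617:150 0.620:150 0.623:150 0.626:150 0.629:149 0.632:149 0.635:149 0.638:149 0.641:148 0.644:148 0.647:148 0.650:149 0.653:154 0.656:163 0.659:168 0.662:169 0.665:169 0.668:170 0.671:170 0.674:169 0.677:170 0.680:170 0.683:170 0.686:170 0.689:170 0.692:170 0.695:170 0.698:170 
scene top surf 190 [0.51420339 0.20641112 0.06089908] [-0.14179797  0.27932412]
```

```bash
python3 -c "
from go import *
go([.5235,.2035,.13],-np.pi/2-.15)"
```

```text
t 5.5 at [0.5877 0.0538 0.1958] open 1.001 F [-0.6 -0.6 -0.3] move xyz [-0.1917  0.0672  0.0834] turn [0.002  0.0011 0.0688]
```

Call:
{"method": "apply_moves", "body": {
  "series": [
    {"x":-0.055,"y":0.012,"z":0,"wx":0.002,"wy":0.001,"wz":0.035,"fingers":1},
    {"x":-0.055,"y":0.017,"z":0,"wx":0,"wy":0,"wz":0.034,"fingers":1},
    {"x":-0.055,"y":0.023,"z":0,"wx":0,"wy":0,"wz":0,"fingers":1},
    {"x":-0.02,"y":0.01,"z":0.03,"wx":0,"wy":0,"wz":0,"fingers":1},
    {"x":0,"y":0,"z":0.03,"wx":0,"wy":0,"wz":0,"fingers":1},
    {"x":0,"y":0,"z":0,"wx":0,"wy":0,"wz":0,"fingers":1}
  ]
}}

```text
clock: 6.25
tool_pos: [0.5405, 0.2089, 0.1388]
eef_rot: [-0.649, 0.761, 0.003, -0.006]
contact_force: [-0.4, 0.5, 0.7]
opening: 1.0
```

```bash
python3 -c "
from go import *
go([.5235,.2035,.033],-np.pi/2-.15)"
```

```text
t 6.25 at [0.5405 0.2089 0.1388] open 1.0 F [-0.4  0.5  0.7] move xyz [0.0093 0.0184 0.1325] turn [ 0.0036 -0.0017 -0.0024]
```

Call:
{"method": "apply_moves", "body": {
  "series": [
    {"x":0.0093,"y":0.0184,"z":0.05,"wx":0.0036,"wy":-0.0017,"wz":-0.002,"fingers":1},
    {"x":0,"y":0,"z":0.045,"wx":0,"wy":0,"wz":0,"fingers":1},
    {"x":0,"y":0,"z":0,"wx":0,"wy":0,"wz":0,"fingers":1}
  ]
}}

```text
clock: 6.62
tool_pos: [0.5251, 0.2033, 0.062]
eef_rot: [-0.651, 0.759, -0.0, 0.001]
contact_force: [0.0, 0.4, -0.1]
opening: 0.996
```

```bash
python3 -c "
from go import *
go([.5235,.2035,.033],-np.pi/2-.15)"
```

```text
t 6.625 at [0.5251 0.2033 0.062 ] open 0.996 F [ 0.   0.4 -0.1] move xyz [0.0001 0.0021 0.0363] turn [-0.0005  0.0002 -0.0007]
```

Call:
{"method": "apply_moves", "body": {
  "series": [
    {"x":0,"y":0.002,"z":0.02,"wx":0,"wy":0,"wz":0,"fingers":0.5},
    {"x":0,"y":0,"z":0.016,"wx":0,"wy":0,"wz":0,"fingers":0.2},
    {"x":0,"y":0,"z":0,"wx":0,"wy":0,"wz":0,"fingers":-0.2},
    {"x":0,"y":0,"z":0,"wx":0,"wy":0,"wz":0,"fingers":-0.4}
  ]
}}

```text
clock: 7.12
tool_pos: [0.5262, 0.204, 0.0346]
eef_rot: [-0.651, 0.759, -0.001, 0.003]
contact_force: [-0.0, -0.5, -0.2]
opening: 0.57
```

```bash
python3 -c "
from go import *
go([.5235,.2035,.033],-np.pi/2-.15)
shot('top','t4')
p,d=shot('scene','s4');cv2.imwrite('pics/s4.png',cv2.resize(p[190:310,130:260,::-1],None,fx=5,fy=5,interpolation=cv2.INTER_CUBIC))"
```

```text
t 7.125 at [0.5262 0.204  0.0346] open 0.57 F [-0.  -0.5 -0.2] move xyz [0.0012 0.0033 0.0019] turn [-0.002   0.0011 -0.0011]
```

View pics/s4.png

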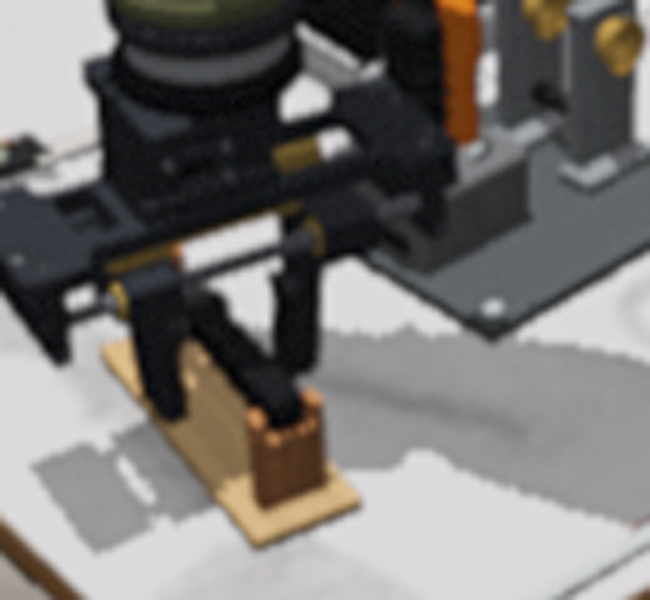

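The fingers straddle the handle (230,350) ahead of the tail post. I'll close the jaws and lift.

Call:
{"method": "apply_moves", "body": {
  "series": [
    {"x":0.001,"y":0.003,"z":0.002,"wx":-0.002,"wy":0.001,"wz":0,"fingers":-0.6},
    {"x":0,"y":0,"z":0,"wx":0,"wy":0,"wz":0,"fingers":-1},
    {"x":0,"y":0,"z":0,"wx":0,"wy":0,"wz":0,"fingers":-1},
    {"x":0,"y":0,"z":0,"wx":0,"wy":0,"wz":0,"fingers":-1},
    {"x":0,"y":0,"z":0,"wx":0,"wy":0,"wz":0,"fingers":-1}
  ],
  "force": 50
}}

```text
clock: 7.85
tool_pos: [0.5239, 0.2036, 0.0336]
eef_rot: [-0.651, 0.759, 0.0, 0.0]
contact_force: [0.4, 0.1, 0.1]
opening: 0.177
```

```bash
python3 -c "
from go import *
go([.5235,.2035,.033],-np.pi/2-.15);print(get_state()['eef_rot'])"
```

```text
t 7.85 at [0.5239 0.2036 0.0336] open 0.177 F [0.4 0.1 0.1] move xyz [0.0002 0.0005 0.0008] turn [-0.0001  0.0002 -0.0012]
[-6.50675183e-01  7.59356045e-01  8.65347981e-05  4.42391598e-04]
```

Call:
{"method": "apply_moves", "body": {
  "series": [
    {"x":0,"y":0,"z":-0.02,"wx":0,"wy":0,"wz":0,"fingers":-1},
    {"x":0,"y":0,"z":-0.04,"wx":0,"wy":0,"wz":0,"fingers":-1},
    {"x":0,"y":0,"z":-0.04,"wx":0,"wy":0,"wz":0,"fingers":-1},
    {"x":0,"y":0,"z":-0.03,"wx":0,"wy":0,"wz":0,"fingers":-1},
    {"x":0,"y":0,"z":0,"wx":0,"wy":0,"wz":0,"fingers":-1}
  ]
}}

```text
clock: 8.48
tool_pos: [0.5234, 0.2035, 0.1435]
eef_rot: [-0.651, 0.759, 0.0, 0.0]
contact_force: [0.2, -0.4, -2.0]
opening: 0.174
```

```bash
python3 -c "
from go import *
go([.428,-.064,.12],-np.pi/2+.069);print(get_state()['eef_rot'])"
```

```text
t 8.475 at [0.5234 0.2035 0.1435] open 0.174 F [ 0.2 -0.4 -2. ] move xyz [0.3487 0.0668 0.0291] turn [-0.0002  0.0002 -0.0708]
[-6.50845385e-01  7.59210148e-01  8.28045891e-05  4.79239359e-04]
```

Call:
{"method": "apply_moves", "body": {
  "series": [
    {"x":0,"y":0.06,"z":0,"wx":0,"wy":0,"wz":0,"fingers":-1},
    {"x":0,"y":0.06,"z":0,"wx":0,"wy":0,"wz":0,"fingers":-1},
    {"x":0.05,"y":-0.01,"z":0,"wx":0,"wy":0,"wz":-0.035,"fingers":-1},
    {"x":0.06,"y":0,"z":0,"wx":0,"wy":0,"wz":-0.035,"fingers":-1},
    {"x":0.06,"y":0,"z":0,"wx":0,"wy":0,"wz":0,"fingers":-1},
    {"x":0.06,"y":0,"z":0,"wx":0,"wy":0,"wz":0,"fingers":-1},
    {"x":0.06,"y":0,"z":0,"wx":0,"wy":0,"wz":0,"fingers":-1},
    {"x":0,"y":0,"z":0,"wx":0,"wy":0,"wz":0,"fingers":-1}
  ]
}}

```text
clock: 9.48
tool_pos: [0.4342, -0.0174, 0.1389]
eef_rot: [0.735, -0.678, -0.003, 0.001]
contact_force: [0.4, 0.6, -1.7]
opening: 0.173
```

```bash
python3 -c "
from go import *
go([.422,-.0645,.066],-np.pi/2+.069);print(get_state()['eef_rot'])"
```

```text
t 9.475 at [ 0.4342 -0.0174  0.1389] open 0.173 F [ 0.4  0.6 -1.7] move xyz [0.0576 0.0196 0.091 ] turn [0.0015 0.0009 0.0041]
[ 7.35418912e-01 -6.77607339e-01 -2.60369073e-03  7.34247141e-04]
```

Call:
{"method": "apply_moves", "body": {
  "series": [
    {"x":0.03,"y":0.0196,"z":0.04,"wx":0.0015,"wy":0.001,"wz":0.004,"fingers":-1},
    {"x":0.0276,"y":0,"z":0.04,"wx":0,"wy":0,"wz":0,"fingers":-1},
    {"x":0,"y":0,"z":0,"wx":0,"wy":0,"wz":0,"fingers":-1},
    {"x":0,"y":0,"z":0,"wx":0,"wy":0,"wz":0,"fingers":-1}
  ]
}}

```text
clock: 9.98
tool_pos: [0.423, -0.0615, 0.0732]
eef_rot: [0.732, -0.681, -0.0, -0.002]
contact_force: [-0.3, -0.2, -1.5]
opening: 0.174
```

```bash
python3 -c "
from go import *
go([.422,-.0645,.066],-np.pi/2+.069);print(get_state()['eef_rot'])"
```

```text
t 9.975 at [ 0.423  -0.0615  0.0732] open 0.174 F [-0.3 -0.2 -1.5] move xyz [0.0037 0.0016 0.009 ] turn [-0.0008  0.0012  0.0012]
[ 7.32368697e-01 -6.80904671e-01 -4.56747905e-04 -2.17065457e-03]
```

Call:
{"method": "apply_moves", "body": {
  "series": [
    {"x":0.0037,"y":0.0016,"z":0.009,"wx":-0.0008,"wy":0.0012,"wz":0.001,"fingers":-1},
    {"x":0,"y":0,"z":0,"wx":0,"wy":0,"wz":0,"fingers":-1}
  ]
}}

```text
clock: 10.22
tool_pos: [0.4231, -0.0624, 0.0669]
eef_rot: [0.732, -0.681, 0.001, -0.001]
contact_force: [0.2, 0.5, -1.6]
opening: 0.172
```

```bash
python3 - <<'E'
from go import *
go([.422,-.0645,.066],-np.pi/2+.069)
ims=[]
for n in('scene','top'):
    p,d=shot(n,n+'5')
    r=p[175:255,225:325] if n=='scene' else p[150:230,215:285]
    ims.append(cv2.resize(r[:,:,::-1],None,fx=5 if n=='scene' else 4,fy=5 if n=='scene' else 5,interpolation=cv2.INTER_CUBIC))
cv2.imwrite('pics/s5.png',np.hstack(ims))
E
```

```text
t 10.225 at [ 0.4231 -0.0624  0.0669] open 0.172 F [ 0.2  0.5 -1.6] move xyz [0.0025 0.0015 0.0012] turn [-0.0009  0.0003  0.0012]
```

View pics/s5.png

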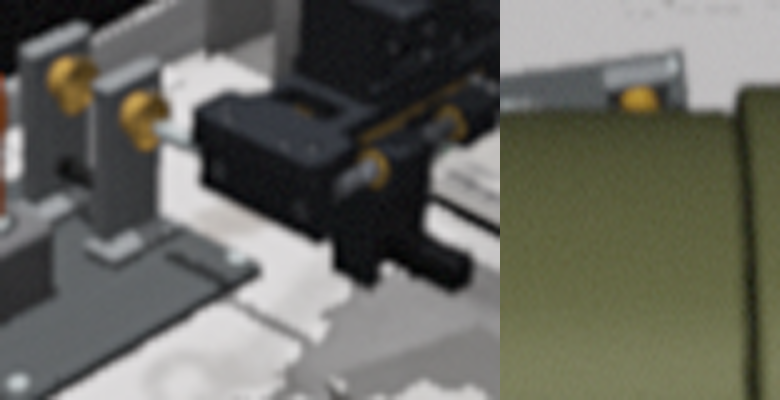

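The scene view shows the rod at crop (155..195,125..145), with its tip just at the near rim (150,120). The top view is blocked by the arm. I'll measure the rod against the bushing.

```bash
python3 - <<'E'
from go import *
z=np.load('scene5.npz');p,d=z['p'],z['d'];W=cloud('scene',d);
h=cv2.cvtColor(p,cv2.COLOR_RGB2HSV).astype(int)
ax=lambda x:np.array([.570+x,-.0545+.069*x,.085])
for x in(-.04,-.03,-.02,-.01,-.005,0):print(x,proj('scene',ax(x)).round(1))
s=get_state();T=np.array(s['tool_pos'])
for k in(.07,.1,.12,.134):print('pred rod',k,proj('scene',T+[k*.9976,k*.069,.019]).round(1))
for v in range(194,210):print(v,' '.join('%3d/%3d/%3d'%(h[v,u,0],h[v,u,1],h[v,u,2]) for u in range(250,268)))
m=(h[...,1]<60)&(h[...,2]>120)&(W[...,2]>.06)&(W[...,2]<.11);m[:190]=0;m[212:]=0;m[:,:252]=0;m[:,268:]=0
q=W[m];vv,uu=np.nonzero(m);print(len(q));print(np.c_[uu,vv,q.round(4)][np.argsort(uu)])
E
```

```text
-0.04 [265.3 204.6]
-0.03 [262.2 203.1]
-0.02 [259.1 201.6]
-0.01 [256.1 200.2]
-0.005 [254.5 199.4]
0 [253.  198.7]
pred rod 0.07 [276.5 210.1]
pred rod 0.1 [266.9 205.5]
pred rod 0.12 [260.7 202.5]
pred rod 0.134 [256.4 200.5]
194  18/112/116  19/138/165  20/145/181  20/143/170  19/136/137  19/126/103  20/115/ 89  14/ 48/122  16/ 16/171  10/  8/203 165/  2/219 165/  2/221   0/  2/221   0/  2/219 165/  2/213 165/  3/196 150/  3/173 120/  2/139
195  19/137/160  20/143/191  20/146/192  20/152/169  19/156/129  19/163/ 91  19/169/ 74  17/103/ 89  17/ 38/134  11/ 11/187   0/  2/218 165/  2/221 165/  2/217 165/  3/202 165/  3/176 120/  4/139 120/  7/103 115/ 20/ 75
196  20/146/175  21/150/185  20/155/170  19/161/135  19/167/ 96  19/163/ 78  19/168/ 79  19/167/ 78  16/ 61/108  11/ 12/174 165/  2/217 165/  2/222 165/  2/211 150/  2/167 120/  5/109 115/ 21/ 74 113/ 37/ 62 113/ 36/ 57
197  20/149/164  20/154/161  20/157/138  19/163/108  19/153/ 90  19/165/ 85  19/169/ 86  19/183/ 82  17/ 75/102   9/ 11/168 150/  2/217 150/  1/223   0/  1/208 150/  4/140 114/ 22/ 58 108/ 51/ 50 109/ 46/ 61 105
[... 4504 characters left out ...]
02]
 [ 2.600e+02  2.030e+02  5.420e-01 -5.120e-02  8.640e-02]
 [ 2.600e+02  2.020e+02  5.420e-01 -5.120e-02  8.920e-02]
 [ 2.610e+02  2.000e+02  5.437e-01 -5.590e-02  9.210e-02]
 [ 2.610e+02  2.010e+02  5.424e-01 -5.480e-02  9.040e-02]
 [ 2.610e+02  2.030e+02  5.401e-01 -5.260e-02  8.670e-02]
 [ 2.610e+02  2.020e+02  5.385e-01 -5.110e-02  9.070e-02]
 [ 2.610e+02  2.040e+02  5.390e-01 -5.170e-02  8.480e-02]
 [ 2.620e+02  2.010e+02  5.382e-01 -5.390e-02  9.250e-02]
 [ 2.620e+02  2.020e+02  5.363e-01 -5.220e-02  9.120e-02]
 [ 2.620e+02  2.030e+02  5.341e-01 -5.020e-02  9.020e-02]
 [ 2.620e+02  2.040e+02  5.365e-01 -5.260e-02  8.550e-02]
 [ 2.630e+02  2.050e+02  5.312e-01 -5.080e-02  8.580e-02]]
```

The rod lies on the expected axis within about 2 mm, and the funnel allows 9 mm. I'll insert gently.

Call:
{"method": "apply_moves", "body": {
  "series": [
    {"x":0.0018,"y":-0.006,"z":0.001,"wx":-0.0009,"wy":0,"wz":0.001,"fingers":-1},
    {"x":0,"y":-0.012,"z":0,"wx":0,"wy":0,"wz":0,"fingers":-1},
    {"x":0,"y":0,"z":0,"wx":0,"wy":0,"wz":0,"fingers":-1}
  ]
}}

```text
clock: 10.7
tool_pos: [0.4398, -0.0628, 0.0669]
eef_rot: [0.731, -0.682, 0.001, -0.001]
contact_force: [0.4, -0.3, -1.4]
opening: 0.176
```

```bash
python3 -c "
from go import *
go([.442,-.0632,.066],-np.pi/2+.069);print(get_state()['moment'].round(2))"
```

```text
t 10.7 at [ 0.4398 -0.0628  0.0669] open 0.176 F [ 0.4 -0.3 -1.4] move xyz [ 0.0007 -0.0028  0.0011] turn [-0.0008  0.0003  0.    ]
[ 0.06  0.01 -0.03]
```

Call:
{"method": "apply_moves", "body": {
  "series": [
    {"x":0.0006,"y":-0.012,"z":0.0011,"wx":-0.0008,"wy":0,"wz":0,"fingers":-1},
    {"x":0,"y":-0.012,"z":0,"wx":0,"wy":0,"wz":0,"fingers":-1},
    {"x":0,"y":0,"z":0,"wx":0,"wy":0,"wz":0,"fingers":-1}
  ]
}}

```text
clock: 11.08
tool_pos: [0.4606, -0.062, 0.066]
eef_rot: [0.731, -0.682, -0.0, -0.001]
contact_force: [-0.2, -0.2, -1.3]
opening: 0.174
```

```bash
python3 -c "
from go import *
x=get_state()['tool_pos'][0]
go([x,-.0545+.069*(x-.57),.066],-np.pi/2+.069);print(get_state()['moment'].round(2))"
```

```text
t 11.075 at [ 0.4606 -0.062   0.066 ] open 0.174 F [-0.2 -0.2 -1.3] move xyz [ 0.0001  0.     -0.    ] turn [-0.0001  0.0004 -0.0001]
[ 0.01  0.05 -0.05]
```

Call:
{"method": "apply_moves", "body": {
  "series": [
    {"x":0,"y":-0.012,"z":0,"wx":0,"wy":0,"wz":0,"fingers":-1},
    {"x":0,"y":-0.012,"z":0,"wx":0,"wy":0,"wz":0,"fingers":-1},
    {"x":0,"y":-0.012,"z":0,"wx":0,"wy":0,"wz":0,"fingers":-1}
  ]
}}

```text
clock: 11.45
tool_pos: [0.49, -0.0601, 0.0659]
eef_rot: [0.731, -0.682, -0.001, 0.0]
contact_force: [-0.3, -0.4, -1.9]
opening: 0.178
```

```bash
python3 -c "
from go import *
x=get_state()['tool_pos'][0]
go([x,-.0545+.069*(x-.57),.066],-np.pi/2+.069);print(get_state()['moment'].round(2))"
```

```text
t 11.45 at [ 0.49   -0.0601  0.0659] open 0.178 F [-0.3 -0.4 -1.9] move xyz [-0.     -0.     -0.0002] turn [ 0.0005  0.0003 -0.0001]
[-0.01  0.04 -0.03]
```

Call:
{"method": "apply_moves", "body": {
  "series": [
    {"x":0,"y":-0.012,"z":0,"wx":0,"wy":0,"wz":0,"fingers":-1},
    {"x":0,"y":-0.012,"z":0,"wx":0,"wy":0,"wz":0,"fingers":-1},
    {"x":0,"y":-0.01,"z":0,"wx":0,"wy":0,"wz":0,"fingers":-1},
    {"x":0,"y":0,"z":0,"wx":0,"wy":0,"wz":0,"fingers":-1}
  ]
}}

```text
clock: 11.95
tool_pos: [0.5203, -0.058, 0.0658]
eef_rot: [0.731, -0.683, -0.001, -0.0]
contact_force: [-1.0, -0.2, -1.5]
opening: 0.175
```

```bash
python3 - <<'E'
from go import *
x=get_state()['tool_pos'][0]
go([x,-.0545+.069*(x-.57),.066],-np.pi/2+.069);print(get_state()['moment'].round(2))
ims=[]
for n in('scene','top'):
    p,d=shot(n,n+'6')
    r=p[160:240,205:295] if n=='scene' else p[150:230,215:275]
    ims.append(cv2.resize(r[:,:,::-1],None,fx=5,fy=5,interpolation=cv2.INTER_CUBIC))
cv2.imwrite('pics/s6.png',np.hstack(ims))
for k in(.02,.03,.056,.066,.076):print(k-.0,proj('scene',[.564+.9976*(.068+k-.056),-.0549+.069*(.068+k-.056),.085]).round(1))
E
```

```text
t 11.95 at [ 0.5203 -0.058   0.0658] open 0.175 F [-1.  -0.2 -1.5] move xyz [-0.     -0.     -0.0003] turn [ 0.0001  0.0004 -0.0002]
[0.   0.02 0.02]
0.02 [245.3 195. ]
0.03 [242.4 193.6]
0.056 [235.  190.1]
0.066 [232.2 188.7]
0.076 [229.4 187.4]
```

View pics/s6.png

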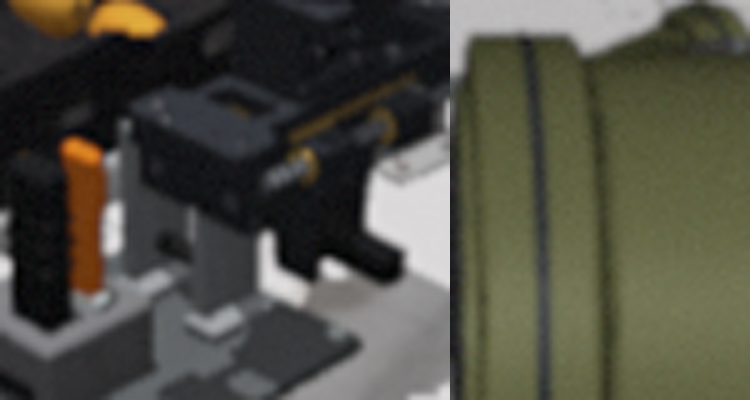

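```bash
python3 - <<'E'
from go import *
for n in('scene6','scene0'):
    z=np.load(n+'.npz');p,d=z['p'],z['d'];W=cloud('scene',d)
    m=np.zeros(d.shape,bool);m[178:198,222:240]=1;m&=(W[...,0]>.625)&(W[...,0]<.69)&(abs(W[...,1]+.05)<.02)&(W[...,2]>.07)&(W[...,2]<.112)
    v,u=np.nonzero(m);print(n,np.c_[u,v,W[m].round(3),p[m]][np.argsort(u)][:30])
z=np.load('scene6.npz');h=cv2.cvtColor(z['p'],cv2.COLOR_RGB2HSV).astype(int);W=cloud('scene',z['d'])
og=(abs(W[...,0]-.585)<.02)&(abs(W[...,1]-.03)<.02)&(h[...,0]>3)&(h[...,0]<17)&(h[...,1]>150)&(W[...,2]>.126);print('trigger top',og.sum(),W[og].mean(0))
E
```

```text
scene6 [[ 2.29e+02  1.84e+02  6.32e-01 -3.10e-02  1.09e-01  7.70e+01  7.80e+01
   8.10e+01]
 [ 2.29e+02  1.85e+02  6.34e-01 -3.30e-02  1.04e-01  8.20e+01  8.40e+01
   8.60e+01]
 [ 2.29e+02  1.87e+02  6.34e-01 -3.30e-02  9.90e-02  6.10e+01  6.30e+01
   6.50e+01]
 [ 2.29e+02  1.86e+02  6.31e-01 -3.00e-02  1.04e-01  6.90e+01  7.00e+01
   7.20e+01]
 [ 2.29e+02  1.89e+02  6.33e-01 -3.20e-02  9.40e-02  6.50e+01  6.70e+01
   6.80e+01]
 [ 2.29e+02  1.90e+02  6.33e-01 -3.20e-02  9.10e-02  8.00e+01  8.00e+01
   8.30e+01]
 [ 2.29e+02  1.88e+02  6.35e-01 -3.40e-02  9.50e-02  6.20e+01  6.20e+01
   6.50e+01]
 [ 2.29e+02  1.91e+02  6.35e-01 -3.30e-02  8.70e-02  8.60e+01  8.50e+01
   8.70e+01]
 [ 2.29e+02  1.93e+02  6.32e-01 -3.10e-02  8.30e-02  8.30e+01  8.30e+01
   8.50e+01]
 [ 2.29e+02  1.94e+02  6.35e-01 -3.30e-02  7.90e-02  7.80e+01  7.80e+01
   8.00e+01]
 [ 2.29e+02  1.92e+02  6.34e-01 -3.30e-02  8.50e-02  8.50e+01  8.60e+01
   8.70e+01]
 [ 2.29e+02  1.95e+02  6.33e-01 -3.10e-02  7.80e-02  7.60e+01  7.70e+01
   7.90e+01]
 [ 2.29e+02  1.96e+02  6.36e-01 -3.40e-02  7.20e-02  7.70e+01  7.90e+01
 
[... 3365 characters left out ...]
1 -3.50e-02  7.90e-02  6.30e+01  6.50e+01
   6.60e+01]
 [ 2.30e+02  1.87e+02  6.30e-01 -3.30e-02  1.00e-01  6.80e+01  7.00e+01
   7.20e+01]
 [ 2.30e+02  1.88e+02  6.33e-01 -3.50e-02  9.60e-02  6.50e+01  6.60e+01
   6.80e+01]
 [ 2.30e+02  1.86e+02  6.30e-01 -3.30e-02  1.03e-01  9.60e+01  9.80e+01
   1.01e+02]
 [ 2.30e+02  1.96e+02  6.31e-01 -3.30e-02  7.50e-02  6.40e+01  6.50e+01
   6.80e+01]
 [ 2.30e+02  1.97e+02  6.30e-01 -3.20e-02  7.30e-02  6.50e+01  6.60e+01
   6.70e+01]
 [ 2.31e+02  1.84e+02  6.30e-01 -3.60e-02  1.08e-01  1.44e+02  1.47e+02
   1.50e+02]
 [ 2.31e+02  1.88e+02  6.28e-01 -3.40e-02  9.80e-02  5.90e+01  6.20e+01
   6.50e+01]]
trigger top 34 [0.58625119 0.03151246 0.13132704]
```

```bash
python3 -c "
from plant import *
print(finish_job()); s=get_state();print(s['clock'],s['tool_pos'],s['opening'],s['contact_force'])"
```

```text
the job is handed in; nothing more can be done
None
the job is handed in; nothing more can be done
```

I squeezed and released the trigger, threaded the spindle through both bushings and handed the job in at about 12 s, still gripping it. The verdict isn't reported, and I couldn't see the tip at the end because the far cheek and the gripper hide it.

- **Trigger:** The jaws closed to 30.5 mm at 40 N and the picture showed the trigger against the grip. Afterwards it measured back at its rest place.
- **Spindle grip:** I held the handle about 10 mm ahead of its centre with 50 N. The opening stayed at about 15.5 mm throughout, with no sign of slipping.
- **Threading:** Side forces stayed under about 1 N all the way, so nothing jammed and the collar never met the near rim.
- **Final position:** From the tool pose and my measured bushing positions, the tip stands about 22 mm beyond the far bushing, give or take 4 mm. The tool is on the bushings' axis to within 1 mm of my estimate and in line to about 0.002 rad.
- **Checks that disagreed:** Before insertion, camera depth and tool pose differed by about 3 mm on the rod's sideways position. That was well inside the funnel's 9 mm allowance.
- **Bystanders:** I did not measure the cards, caliper, pen or scissors again at the end. The forces showed no unexpected contact.

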